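# Hang the sauce ladle on the utensil rail

### The job

The steel sauce ladle lies drying on the lower air fryer rack, under the upper one, with only its hook end sticking out. Draw it out by that end without shifting the racks, lay it flat on the counter clear of them and let go, then take it again lower down the handle so the hook is free and carry it to the utensil rail. Hook it over the rail in the gap about half-way between the hanging turner and whisk, let its weight down slowly so that it does not swing, and leave it hanging straight and still with nothing else disturbed.

Things in the scene. Friction and masses are not known exactly. Their poses are not given: they have to be found in the camera images.
- ladle_grip (a point): Point on the handle of a one-piece steel sauce ladle (0.13 to 0.21 kg). Ladle axes: x along the straight handle from bowl to hook, z out of the bowl's mouth, y across. The handle is a flat strip 14 mm wide (y), 4 mm thick (z), level with the bowl's rim, free from 56 mm at -x to 67 mm at +x of this point, where the hook begins. This point is 28 mm above the bowl's flat bottom.
- ladle_bowl (a point): Centre of the underside of the ladle's bowl (axes as ladle_grip), 95 mm at -x and 28 mm at -z from ladle_grip. Bowl 78 mm across the rim, 62 mm across the flat bottom, 30 mm deep. Set on its bottom the ladle stands level by itself, hook end 4 mm off the surface; its centre of mass lies about 20 mm from here towards the hook. It starts level on the lower rack.
- ladle_hook (a point): Where the rail sits in the hook when the ladle hangs, 71 mm at +x, 11 mm at -z from ladle_grip, same axes. The strip bends in a half circle (18 mm inner gap) to the ladle's underside (-z) and runs back to 26 mm at -x of this point, opening towards the bowl. The ladle ends 9 mm at +x of here; hung free, its handle leans 0.05 rad, top to the -z side. At the start that end sticks 40 to 50 mm out of the racks and can be pinched across its 14 mm.
- lower_rack: Square steel wire rack, 190 x 190 mm, 52 mm high, about 0.3 kg, loose on the counter; origin at the centre of its underside, z up. Its top wires run along its y; its four feet are wire loops near the corners. The ladle stands on its top wires, handle pointing roughly along the rack's -y.
- upper_rack: The same rack stacked on the lower one: origin at the centre of its underside, 52 mm above the counter; its top is 104 mm above the counter, its frame's underside 96 mm. The bowl must pass between its feet on the -y side, an opening 96 mm wide.
- rail_mid (a point): Middle of a straight round bar, 10 mm in diameter, along this point's y axis, 255 mm above the counter, on a fixed stand: base plate 130 x 450 mm, 10 mm high, under the bar, and a post at each end, 205 mm from the middle. x points roughly away from the robot, z up. The ladle goes here, within 70 mm along the bar.
- utensil_rail: The stand itself (fixed); origin under the middle of the bar at counter height, axes as rail_mid.
- turner (a joint): Swing in rad (0 = hanging straight) of a slotted turner hanging from the rail on an eye, about 150 mm to one side of the middle; black handle, blade 70 mm wide, reaching down to 22 mm above the counter.
- whisk (a joint): Swing in rad (0 = hanging straight) of a steel whisk hanging from the rail about 150 mm to the other side of the middle; 50 mm across, reaching down to 35 mm above the counter. Turner and whisk may be the other way round.
- pie_dish: Clear glass pie dish, 236 mm across and 42 mm high, loose; origin at the centre of its underside. To be left alone.
- ramekin: Coral ceramic ramekin, 86 mm across and 45 mm high, loose; origin at the centre of its underside. To be left alone.
- kitchen_scale: Gray plastic kitchen scale, 150 x 190 x 86 mm, with a blank dial and a round platform, loose; origin at the centre of its underside. To be left alone.
- reamer: Wooden citrus reamer lying along its x, 148 mm long, 45 mm thick at the head, loose; origin at the middle of its underside. To be left alone.
Mind the look-alikes: they are no part of the job. What is shaped like the part that bears ladle_grip but orange is not meant.

How it is judged:
By the outcome, as a careful person would: the job done as asked, in the order asked, and still so for the second after the job is handed in, with the robot touching nothing.
It also fails if it takes over 67 s, if anything falls off the work surface, if the arm or the gripper's body presses on something with over 40 N, if the wrist force passes 120 N, or if a joint passes its speed limit or range.

### The arm

A 6-joint arm with a two-finger parallel gripper is mounted at the origin on the work surface. World frame = base frame: x ahead of the robot, y to its left, z up, the work surface at z = 0. Lengths are in mm, angles in rad, forces in N, time in s.
With the tool pointing down it reaches from about 275 to 750 mm from the base axis. Payload 10.2 kg.
Tool frame: the origin (TCP) lies on the centre line of the jaws, within the pads' length; the fingertips stand 22 mm ahead of it and the grasp point (between the pads) lies 3 mm ahead of it; x points along the fingers, y is the direction in which the jaws open and shut, and the axes are right-handed (so a half turn about x gives the same grasp; the last joint's range is limited). The gripper opens to 85 mm and grips with 20 to 120 N. Pads are 22 mm wide; open, the fingers measure 114 mm over their backs; the gripper's body (76 mm by 85 mm) begins 54 mm behind the grasp point. The pads swing forward as they close: fully open they stand 13 mm farther back than shut.
Start: joints at [-0.223, 0.313, 1.498, -0, 1.331, -0.223], TCP at [525.006, -0.014, 253.294] pointing down, gripper open.
Joint ranges: [-2.94, 2.94], [-0.97, 2.17], [0.19, 2.56], [-1.23, 4.37], [0.02, 3.11], [-2.88, 2.88]. Speed limits (rad/s): [2.39, 2.39, 3.01, 3.14, 3.14, 3.14].

### API

Orientations are given as a rotation vector (axis times angle).
In Python, from cell import ctrl gives the robot as it stands.
- The arm moves only by the tool move_arm, never from a script. Its argument "rows" is a list of rows, each a list of 7 numbers: the closure, from 0 (fully open) to 1 (shut), then the shift along the tool's x, y, z in mm, then the turn, a rotation vector about the tool's x, y, z in degrees. A call has 1 to 12 rows; each row shifts and turns the commanded pose from where the row before left it, along the tool's axes as they then stand; what a row does not reach is not made up. A row lasts 1/8 s, in which the tool goes at most 62.5 mm and 10.7 degrees, less where a joint would pass 70% of its speed; a pose out of reach is approached as far as the arm can. A call is refused whole if a number of a shift passes 62.5 or a number of a turn 10.7, either way. A call with a gripper value outside its range is refused whole. The fingers move at their own pace and stop on an object; the grip force is fixed at half the most. Time passes only in rows, so rows that do not move let the fingers close. It gives the time, the measured TCP pose, the force and the opening at its end, in the units of the state.
- ctrl.state(): the state, without advancing time (a new reading comes with each control period).
- ctrl.get_image(name): name is "scene" or "side" or "wrist"; returns the picture (400x640x3 uint8, blue, green, red); there is no depth.
- ctrl.camera_model(name): a dict with "vertical_fov" (degrees; the focal length in pixels is half the picture's height over the tangent of half this angle, whatever the lens; pixels are square), "cx", "cy" (the principal point, pixels), "dist_coeffs" ([k1, k2, p1, p2, k3] as OpenCV has them; the pictures are not rectified), "R" (3x3) and "t" (3): a world point X has camera coordinates R X + t. Camera axes: x right, y down, z forward; pixel columns grow to the right and rows downward; lengths in mm; the calibration is good to about 2 mm. A picture is of the moment at which its call begins: read the wrist's pose just before it. camera_model takes no time and is no camera call; for the wrist camera it gives the pose at the moment of the call.
- ctrl.sign_off(): hands the job in, once; it reports no verdict.
Trained networks look in the newest picture that a camera, given by its name, has taken for a name from the list of things; names that differ only in an ending like _2 or _b are one class to them, and where a whole thing is asked for, a point or a joint stands for the part that bears it (a point fixed in the world has none). Each returns a list of dicts, best first, with "confidence" (0 to 1); they miss things now and then, are a little off and sometimes report something else, mostly with a low value. They report only what shows in the picture. A call takes as long as a camera call. They do not tell look-alikes from the thing itself.
- ctrl.look_for(camera, target): "box" ([left, top, right, bottom] in pixels, round what is visible of it).
- ctrl.outline_of(camera, target): "pixels" (400x640 bool, what is visible of it) and "box" ([left, top, right, bottom] in pixels, round what is visible of it).
The state is a dict: "t": time; "joint_pos": joint angles; "joint_velocities": joint speeds; "effort": joint torques, N m; "tool_pos": TCP position; "tcp_rot": TCP orientation; "ft_force": force on the tool from outside, world axes, zero at the start; "moment": the same for the moment, N m; "gripper_width": finger opening in mm.
Only numpy, scipy, OpenCV 4.12 (cv2) and the standard library are available. Lean on these libraries where they do the work, as an engineer would, in place of code of your own. Each camera call takes 0.05 s, during which the arm holds its last target. There are 200 camera calls.

## Working session

There is one attempt and no reset: what is moved stays moved. The work goes in short steps, Python scripts to look and compute and a tool call to move; the robot and the scene stay as the last step left them, time stands still between calls to the robot, and variables do not carry over. Pictures are saved under pics/ and viewed, about 8 in all and at most 12, crops included, and the job is handed in when it is done.

Besides the shell and the picture viewer there is one more tool, called after "Request:" in YAML: its name, and indented under it one key for each argument. move_arm: Moves the arm, as the interface text tells. Its arguments: {"type":"object","properties":{"rows":{"type":"array","items":{"type":"array","items":{"type":"number"}}}},"required":["rows"]}

```bash
ls; mkdir -p pics
cat > h.py <<'E'
import numpy as np, cv2
from scipy.spatial.transform import Rotation as R
from cell import ctrl
def cam(n):
    m=ctrl.camera_model(n); f=200/np.tan(np.radians(m["vertical_fov"])/2)
    K=np.array([[f,0,m["cx"]],[0,f,m["cy"]],[0,0,1.]])
    return K,np.array(m["dist_coeffs"],float),np.array(m["R"]),np.array(m["t"])
def ray(c,uv):
    K,d,Rm,t=c; p=cv2.undistortPoints(np.array([[uv]],float),K,d)[0,0]
    return -Rm.T@t, Rm.T@np.array([p[0],p[1],1])
def atz(c,uv,z):
    o,v=ray(c,uv); return o+v*(z-o[2])/v[2]
def proj(c,X):
    K,d,Rm,t=c; return cv2.projectPoints(np.atleast_2d(np.array(X,float)),cv2.Rodrigues(Rm)[0],t,K,d)[0][:,0]
def tri(c1,u1,c2,u2):
    o1,v1=ray(c1,u1);o2,v2=ray(c2,u2)
    s=np.linalg.lstsq(np.c_[v1,-v2],o2-o1,rcond=None)[0]
    a=o1+v1*s[0];b=o2+v2*s[1]; return (a+b)/2,np.linalg.norm(a-b)
E
python3 - <<'E'
from h import *
np.set_printoptions(precision=3,suppress=True)
for n in("scene","side","wrist"):
    cv2.imwrite(f"pics/{n}0.png",ctrl.get_image(n))
    c=cam(n);print(n,"pos",-c[2].T@c[3],"fwd",c[2][2],c[0][0,0])
    for k in("ladle_grip","lower_rack","upper_rack","utensil_rail","turner","whisk"):
        print(k,[(np.round(r["box"]).tolist(),round(r["confidence"],2)) for r in ctrl.look_for(n,k)[:3]])
s=ctrl.state();print(s["t"],s["tool_pos"],s["tcp_rot"],R.from_rotvec(s["tcp_rot"]).as_matrix())
E
```

```text
pics
scene pos [1318.198 -490.87  1665.864] fwd [-0.443  0.281 -0.851] 513.0929714729017
ladle_grip [([339.0, 157.0, 383.0, 184.0], 0.65), ([340.0, 108.0, 360.0, 149.0], 0.5)]
lower_rack [([342.0, 180.0, 401.0, 200.0], 0.71)]
upper_rack [([336.0, 140.0, 400.0, 197.0], 0.63)]
utensil_rail [([231.0, 214.0, 369.0, 297.0], 0.95), ([248.0, 241.0, 271.0, 279.0], 0.62)]
turner [([250.0, 244.0, 271.0, 279.0], 0.77)]
whisk [([337.0, 220.0, 346.0, 259.0], 0.71), ([394.0, 222.0, 425.0, 251.0], 0.66)]
side pos [  74.746 1049.291  951.29 ] fwd [ 0.309 -0.759 -0.573] 437.29373589156916
ladle_grip [([344.0, 304.0, 414.0, 367.0], 0.88), ([287.0, 242.0, 325.0, 288.0], 0.83)]
lower_rack [([258.0, 250.0, 343.0, 316.0], 0.83)]
upper_rack [([257.0, 234.0, 344.0, 296.0], 0.7)]
utensil_rail [([247.0, 114.0, 354.0, 236.0], 0.78)]
turner [([319.0, 131.0, 332.0, 180.0], 0.71)]
whisk [([271.0, 165.0, 276.0, 212.0], 0.68), ([257.0, 254.0, 339.0, 318.0], 0.48)]
wrist pos [526.484  70.345 373.57 ] fwd [ 0.001 -0.278 -0.961] 325.39887471209306
ladle_grip [([214.0, 0.0, 246.0, 67.0], 0.79)]
lower_rack [([133.0, 0.0, 344.0, 21.0], 0.97)]
upper_rack []
utensil_rail [([323.0, 100.0, 639.0, 374.0], 0.86)]
turner []
whisk [([448.0, 182.0, 639.0, 321.0], 0.8), ([216.0, 2.0, 245.0, 72.0], 0.66)]
1.05 [524.996  -0.016 253.284] [ 1.209  1.209 -1.209] [[-0.  1.  0.]
 [ 0.  0. -1.]
 [-1. -0. -0.]]
```

Run:
```python
import cv2,numpy as np
a=cv2.imread("pics/scene0.png")[60:320,180:480];b=cv2.imread("pics/side0.png")[90:390,200:460];
a=cv2.resize(a,(400,347),interpolation=3);b=cv2.resize(b,(400,462),interpolation=3)
o=np.zeros((600,800,3),np.uint8);o[:347,:400]=a;o[:462,400:]=b
cv2.imwrite("pics/m0.png",o)
```

```text
(no output)
```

View pics/m0.png

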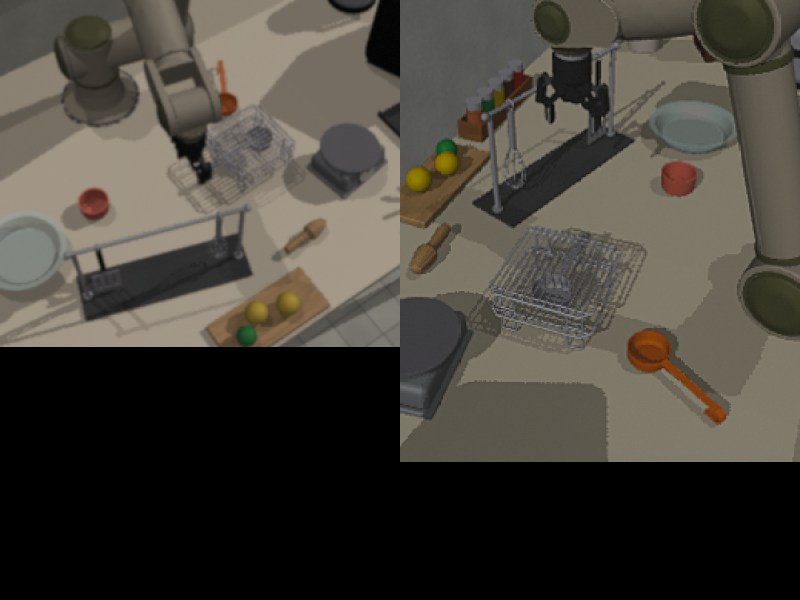

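View pics/wrist0.png

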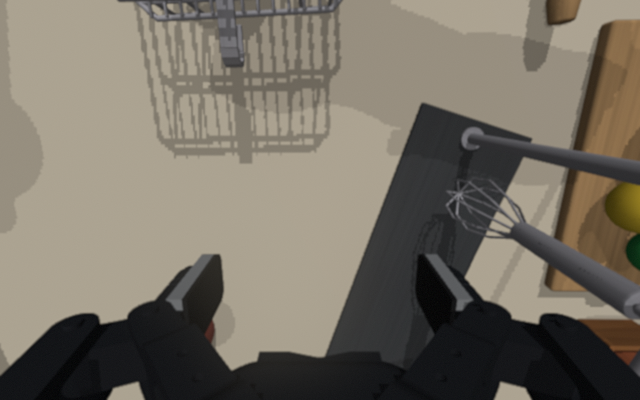

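The scene view shows the racks right of the gripper, the turner near the rail's left end at about px (232,253) and the whisk near its right end at about (365,218). The orange look-alike is behind the racks. The wrist view shows the steel hook end at px (232,64), pointing roughly -y from the rack. The next step is to turn these into positions.

Run:
```python
from h import *
np.set_printoptions(precision=1,suppress=True)
S,D,W=cam("scene"),cam("side"),cam("wrist")
print("rail +y",*tri(S,(365,218),D,(258.5,168)),"-y",*tri(S,(232.5,252.8),D,(338.5,120.6)))
print("rail +y z255",atz(S,(365,218),255),atz(D,(258.5,168),255),"-y",atz(S,(232.5,252.8),255),atz(D,(338.5,120.6),255))
# hook in wrist
o=ctrl.outline_of("wrist","ladle_grip")[0]; m=o["pixels"]
for r in range(0,75,8):
    x=np.where(m[r])[0]
    if len(x): print(r,x.min(),x.max(),atz(W,((x.min()+x.max())/2,r),82))
for n in("scene","side"):
    c=cam(n)
    for k,z in(("ramekin",22),("pie_dish",20),("kitchen_scale",43),("reamer",20),("upper_rack",104),("turner",140),("whisk",140)):
        for r in ctrl.look_for(n,k)[:1]:
            b=r["box"];print(n,k,atz(c,((b[0]+b[2])/2,(b[1]+b[3])/2),z),round(r["confidence"],2))
# base plate corners in wrist (z=10)
for p in((422,104),(530,138),(327,358)):print("plate",atz(W,p,10))
# rack edge in wrist
for p in((150,14),(338,10)):print("upper edge",atz(W,p,100),atz(W,p,48))
```

```text
rail +y [694.8  40.2 241.5] 13.372162623541401 -y [ 574.5 -367.7  249. ] 6.490343283244381
rail +y z255 [706.4  38.7 255. ] [678.5  54.3 255. ] -y [ 580.8 -366.8  255. ] [ 568.5 -359.6  255. ]
0 216 234 [452.9 149.9  82. ]
8 217 234 [452.8 144.4  82. ]
16 218 233 [452.3 138.8  82. ]
24 218 235 [452.6 133.1  82. ]
32 220 240 [455.  127.3  82. ]
40 221 242 [455.7 121.5  82. ]
48 221 243 [455.7 115.6  82. ]
56 222 243 [455.6 109.6  82. ]
64 225 242 [456.  103.5  82. ]
scene pie_dish [ 369.3 -450.1   20. ] 0.66
scene kitchen_scale [641.1 447.8  43. ] 0.73
scene reamer [755.8 211.5  20. ] 0.68
scene upper_rack [474.6 229.3 104. ] 0.63
scene turner [ 600.4 -296.   140. ] 0.77
scene whisk [679.6 -31.9 140. ] 0.71
side ramekin [ 341.5 -218.2   22. ] 0.85
side pie_dish [ 375.7 -448.1   20. ] 0.77
side kitchen_scale [615.5 480.8  43. ] 0.65
side reamer [751.8 208.   20. ] 0.95
side upper_rack [452.3 250.6 104. ] 0.7
side turner [ 590.1 -285.6  140. ] 0.71
side whisk [669.4 -15.5 140. ] 0.68
plate [637.   72.2  10. ]
plate [758.1  36.1  10. ]
plate [ 537.9 -256.1   10. ]
upper edge [401.  135.4 100. ] [377.1 147.8  48. ]
upper edge [540.9 138.7 100. ] [543.7 151.7  48. ]
```

Request:
move_arm:
  rows:
    - [0.3, 20, -18, -30, 0, 0, 0]
    - [0.3, 20, -18, -30, 0, 0, 0]
    - [0.3, 30, -18, -30, 0, 0, 0]
    - [0.3, 30, -18, -30, 0, 0, 0]
    - [0.3, 0, 0, 0, 0, 0, 0]
    - [0.3, 0, 0, 0, 0, 0, 0]

```text
t: 2.55
tool_pos: [453.8, 119.6, 154.1]
tcp_rot: [1.21, 1.208, -1.208]
ft_force: [1.0, 0.3, -0.7]
gripper_width: 59.8
```

Run:
```python
from h import *
np.set_printoptions(precision=1,suppress=True)
print(ctrl.state()["tool_pos"]);W=cam("wrist")
cv2.imwrite("pics/w1.png",ctrl.get_image("wrist"))
for o in ctrl.outline_of("wrist","ladle_grip")[:2]:
    m=o["pixels"];print(o["confidence"],o["box"])
    for r in range(0,400,12):
        x=np.where(m[r])[0]
        if len(x): print(r,x.min(),x.max(),atz(W,(x.min(),r),82),atz(W,(x.max(),r),82))
```

```text
[453.8 119.6 154.1]
0.87 [271.7, 0.0, 342.6, 240.9]
0 272 341 [431.2 242.6  82. ] [467.1 242.6  82. ]
12 292 323 [441.5 237.1  82. ] [457.7 237.1  82. ]
24 294 312 [442.4 231.5  82. ] [451.9 231.5  82. ]
36 295 313 [442.8 225.8  82. ] [452.4 225.8  82. ]
48 295 313 [442.7 219.9  82. ] [452.4 219.9  82. ]
60 296 313 [443.1 214.   82. ] [452.4 214.   82. ]
72 296 314 [443.  207.9  82. ] [452.9 207.9  82. ]
84 297 314 [443.4 201.7  82. ] [452.9 201.7  82. ]
96 298 316 [443.9 195.3  82. ] [454.  195.3  82. ]
108 298 315 [443.7 188.8  82. ] [453.4 188.9  82. ]
120 298 315 [443.6 182.2  82. ] [453.4 182.2  82. ]
132 298 316 [443.5 175.5  82. ] [453.9 175.5  82. ]
144 299 316 [444.  168.6  82. ] [453.9 168.6  82. ]
156 301 315 [445.  161.6  82. ] [453.3 161.6  82. ]
168 301 317 [444.9 154.4  82. ] [454.5 154.4  82. ]
192 302 323 [445.3 139.6  82. ] [458.1 139.6  82. ]
204 302 324 [445.2 131.9  82. ] [458.8 131.9  82. ]
216 303 324 [445.7 124.1  82. ] [458.8 124.1  82. ]
228 303 324 [445.6 116.1  82. ] [458.9 116.1  82. ]
240 305 323 [446.8 107.9  82. ] [458.3 107.9  82. ]
0.59 [109.2, 0.2, 
[... 187 characters left out ...]
.2  82. ] [560.6 225.4  82. ]
48 120 515 [348.9 219.4  82. ] [561.1 219.6  82. ]
60 122 513 [348.9 213.5  82. ] [561.1 213.7  82. ]
72 124 512 [348.9 207.4  82. ] [561.6 207.6  82. ]
84 126 511 [348.9 201.2  82. ] [562.1 201.4  82. ]
96 128 509 [349.  194.9  82. ] [562.1 195.1  82. ]
108 130 507 [349.  188.5  82. ] [562.1 188.7  82. ]
120 132 505 [349.1 182.   82. ] [562.  182.1  82. ]
132 136 504 [350.3 175.3  82. ] [562.5 175.3  82. ]
144 138 503 [350.3 168.4  82. ] [563.1 168.5  82. ]
156 141 493 [351.  161.4  82. ] [558.3 161.5  82. ]
168 150 481 [355.2 154.3  82. ] [552.3 154.3  82. ]
180 166 473 [363.7 147.   82. ] [548.5 147.   82. ]
192 181 182 [371.7 139.5  82. ] [372.4 139.5  82. ]
```

View pics/w1.png

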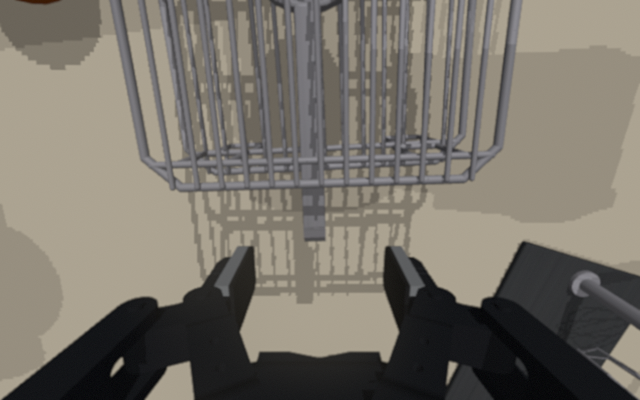

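The wrist view shows the hook end at px (314,240) and the upper rack's front edge at row 185, which puts about 42 mm of hook outside. The handle lies about 4 mm to the -x side of the rack's centre line. I'll descend and pinch it.

Request:
move_arm:
  rows:
    - [0.3, 20, -1.5, -4, -1.6, 0, 0]
    - [0.3, 30, 0, 0, 0, 0, 0]
    - [0.3, 25, 0, 0, 0, 0, 0]
    - [0.3, 7, 0, 0, 0, 0, 0]
    - [0.3, 0, 0, 0, 0, 0, 0]
    - [1, 0, 0, 0, 0, 0, 0]
    - [1, 0, 0, 0, 0, 0, 0]
    - [1, 0, 0, 0, 0, 0, 0]
    - [1, 0, 0, 0, 0, 0, 0]
    - [1, 0, 0, 0, 0, 0, 0]
    - [1, 0, 0, 0, 0, 0, 0]

```text
t: 4.03
tool_pos: [451.6, 124.0, 71.4]
tcp_rot: [1.189, 1.222, -1.188]
ft_force: [1.0, -1.2, 2.5]
gripper_width: 12.7
```

Run:
```python
from h import *
s=ctrl.state();print(s["tool_pos"],s["gripper_width"])
cv2.imwrite("pics/w2.png",ctrl.get_image("wrist"))
```

```text
[451.58981915 123.95687945  71.37208395] 12.744231434888627
```

Request:
move_arm:
  rows:
    - [1, -3, 0, 0, 0, 0, 0]
    - [1, -2, 0, 0, 0, 0, 0]
    - [1, 0, 1, 5, 0, 0, 0]
    - [1, 0, 1, 8, 0, 0, 0]
    - [1, 0, 1, 10, 0, 0, 0]
    - [1, 0, 1, 10, 0, 0, 0]
    - [1, 0, 0, 0, 0, 0, 0]

```text
t: 4.95
tool_pos: [456.6, 90.3, 76.3]
tcp_rot: [1.19, 1.222, -1.19]
ft_force: [-0.4, 0.3, -1.7]
gripper_width: 13.1
```

Run:
```python
from h import *
np.set_printoptions(precision=3,suppress=True)
s=ctrl.state();print(s["tool_pos"],s["gripper_width"],s["ft_force"],s["moment"]);print(R.from_rotvec(s["tcp_rot"]).as_matrix())
i=ctrl.get_image("side")[220:330,240:360];w=ctrl.get_image("wrist")
cv2.imwrite("pics/w3.png",np.hstack([cv2.resize(i,(436,400),interpolation=3),cv2.resize(w,(360,400))[:, :]]))
print(ctrl.look_for("wrist","upper_rack")[:1],ctrl.look_for("wrist","lower_rack")[:1])
```

```text
[456.55   90.333  76.29 ] 13.132245505051777 [-0.44   0.332 -1.665] [-0.219 -0.057 -0.019]
[[-0.     1.     0.027]
 [-0.     0.027 -1.   ]
 [-1.    -0.     0.   ]]
[{'box': [0.0, 0.4, 640.0, 158.0], 'confidence': 0.78}] [{'box': [82.3, 0.0, 566.9, 141.2], 'confidence': 0.96}]
```

View pics/w3.png

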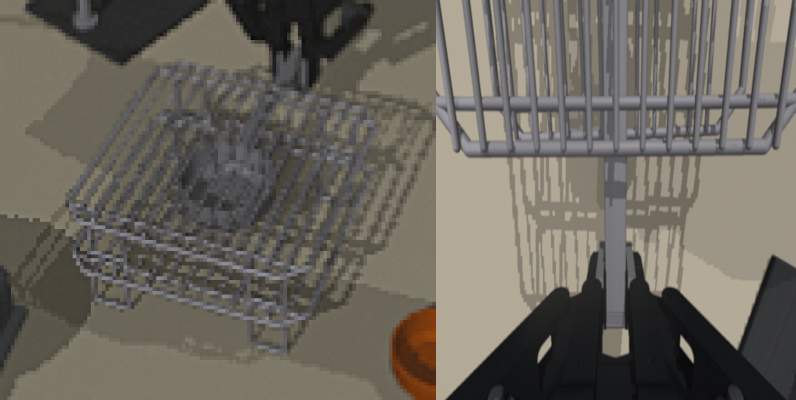

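The ladle's full weight is carried (1.7 N) and it is centred in the opening. I'll keep drawing it out.

Request:
move_arm:
  rows:
    - [1, 0, 0, 8, 0, 0, 0]
    - [1, 0, 0, 14, 0, 0, 0]
    - [1, 0, 0, 16, 0, 0, 0]
    - [1, 0, 0, 16, 0, 0, 0]
    - [1, 0, 0, 16, 0, 0, 0]
    - [1, 0, 0, 16, 0, 0, 0]
    - [1, 0, 0, 18, 0, 0, 0]
    - [1, 0, 0, 20, 0, 0, 0]
    - [1, 0, 0, 20, 0, 0, 0]
    - [1, 0, 0, 20, 0, 0, 0]
    - [1, 0, 0, 20, 0, 0, 0]
    - [1, 0, 0, 0, 0, 0, 0]

```text
t: 6.65
tool_pos: [461.6, -94.2, 76.3]
tcp_rot: [1.19, 1.221, -1.19]
ft_force: [0.3, -0.5, -1.1]
gripper_width: 12.8
```

Run:
```python
from h import *
np.set_printoptions(precision=3,suppress=True)
s=ctrl.state();print(s["tool_pos"],s["gripper_width"],s["ft_force"],s["moment"])
i=ctrl.get_image("side")[180:330,200:360];w=ctrl.get_image("wrist")
cv2.imwrite("pics/w4.png",np.hstack([cv2.resize(i,(426,400),interpolation=3),cv2.resize(w,(370,400))]))
```

```text
[461.575 -94.225  76.314] 12.801881661401527 [ 0.318 -0.467 -1.087] [-0.196 -0.024  0.01 ]
```

View pics/w4.png

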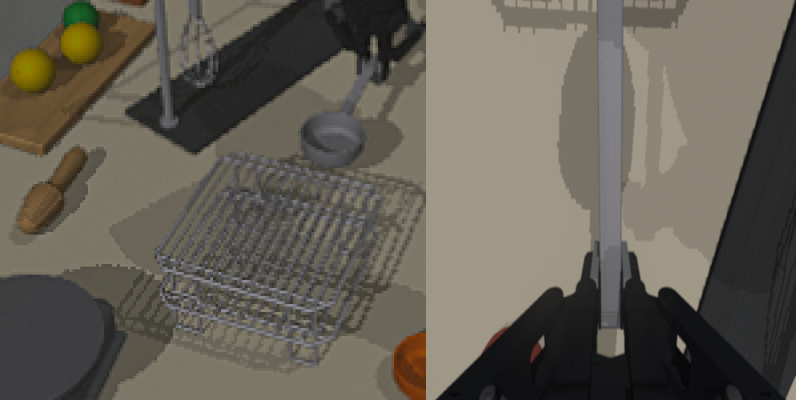

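The ladle is clear of the racks, which haven't moved. Next I'll swing its hook towards the rail side and lower it.

Request:
move_arm:
  rows:
    - [1, 0, 0, 0, -4, 0, 0]
    - [1, 0, 0, 0, -8, 0, 0]
    - [1, 0, 0, 0, -9, 0, 0]
    - [1, 0, 0, 0, -9, 0, 0]
    - [1, 0, 0, 0, -9, 0, 0]
    - [1, 0, 0, 0, -9, 0, 0]
    - [1, 0, 0, 0, -9, 0, 0]
    - [1, 0, 0, 0, -8, 0, 0]
    - [1, 0, 0, 5, -6.6, 0, 0]
    - [1, 0, 0, 10, 0, 0, 0]
    - [1, 0, 0, 15, 0, 0, 0]
    - [1, 0, 0, 10, 0, 0, 0]

```text
t: 8.25
tool_pos: [500.5, -104.9, 76.3]
tcp_rot: [0.231, 1.558, -0.231]
ft_force: [-0.2, -0.7, -1.7]
gripper_width: 13.1
```

Request:
move_arm:
  rows:
    - [1, 8, 0, 0, 0, -1.5, 0]
    - [1, 10, 0, 0, 0, 0, 0]
    - [1, 12, 0, 0, 0, 0, 0]
    - [1, 10, 0, 0, 0, 0, 0]
    - [1, 5, 0, 0, 0, 0, 0]
    - [1, 2, 0, 0, 0, 0, 0]
    - [1, 0, 0, 0, 0, 0, 0]
    - [1, 0, 0, 0, 0, 0, 0]

```text
t: 9.25
tool_pos: [500.8, -105.3, 29.6]
tcp_rot: [0.226, 1.532, -0.232]
ft_force: [0.0, 0.3, -1.7]
gripper_width: 12.7
```

Run:
```python
from h import *
np.set_printoptions(precision=3,suppress=True)
s=ctrl.state();print(s["tool_pos"],s["gripper_width"],s["ft_force"],s["moment"],s["joint_pos"]);print(R.from_rotvec(s["tcp_rot"]).as_matrix())
```

```text
[ 500.807 -105.281   29.597] 12.729422647024304 [ 0.021  0.287 -1.714] [ 0.016 -0.194  0.004] [-0.438  0.571  1.781  0.005  0.763 -1.72 ]
[[ 0.026  0.289  0.957]
 [-0.008  0.957 -0.289]
 [-1.    -0.     0.027]]
```

Request:
move_arm:
  rows:
    - [1, 3, 0, 0, 0, 0, 0]
    - [1, 1.5, 0, 0, 0, 0, 0]
    - [1, 1, 0, 0, 0, 0, 0]
    - [1, 0, 0, 0, 0, 0, 0]

```text
t: 9.75
tool_pos: [500.8, -105.3, 23.9]
tcp_rot: [0.226, 1.533, -0.232]
ft_force: [1.1, 0.6, 0.8]
gripper_width: 13.2
```

Request:
move_arm:
  rows:
    - [1, 0.7, 0, 0, 0, 0, 0]
    - [1, 0, 0, 0, 0, 0, 0]

```text
t: 10.0
tool_pos: [500.9, -105.3, 23.2]
tcp_rot: [0.226, 1.532, -0.232]
ft_force: [0.4, -0.0, 2.3]
gripper_width: 12.9
```

Request:
move_arm:
  rows:
    - [0.75, 0, 0, 0, 0, 0, 0]
    - [0.7, 0, 0, 0, 0, 0, 0]
    - [0.5, 0, 0, 0, 0, 0, 0]
    - [0.4, 0, 0, 0, 0, 0, 0]
    - [0.4, -8, 0, 0, 0, 0, 0]
    - [0.4, -20, 0, 0, 0, 0, 0]
    - [0.4, -30, 0, 0, 0, 1.5, 0]
    - [0.4, -20, 0, -20, 0, 0, 0]
    - [0.4, 0, 0, -30, 0, 0, 0]
    - [0.4, 0, 0, -12, 0, 0, 0]
    - [0.4, 0, 0, 0, 0, 0, 0]
    - [0.4, 0, 0, 0, 0, 0, 0]

```text
t: 11.5
tool_pos: [440.8, -87.3, 101.2]
tcp_rot: [0.23, 1.558, -0.23]
ft_force: [-0.7, 0.2, 0.8]
gripper_width: 51.5
```

Run:
```python
from h import *
np.set_printoptions(precision=1,suppress=True)
s=ctrl.state();print(s["tool_pos"],s["ft_force"]);T=R.from_rotvec(s["tcp_rot"]);W=cam("wrist")
w=ctrl.get_image("wrist");cv2.imwrite("pics/w5.png",w)
for o in ctrl.outline_of("wrist","ladle_grip")[:1]:
    m=o["pixels"];print(o["confidence"],o["box"])
    for r in range(0,400,16):
        x=np.where(m[r])[0]
        if len(x): 
            f=lambda u:T.inv().apply(atz(W,(u,r),30)-s["tool_pos"])
            print(r,x.min(),x.max(),f(x.min())[1:],f(x.max())[1:])
```

```text
[440.8 -87.3 101.2] [-0.7  0.2  0.8]
0.64 [247.3, 1.5, 391.5, 329.7]
0 277 360 [ -21.5 -121.2] [  21.4 -121.3]
16 263 374 [ -29.1 -113.9] [  29.  -113.9]
32 254 383 [ -34.2 -106.4] [  34.2 -106.4]
48 250 387 [-36.8 -98.6] [ 36.8 -98.7]
64 248 389 [-38.4 -90.7] [ 38.4 -90.8]
80 250 387 [-37.8 -82.6] [ 37.8 -82.6]
96 256 381 [-35.  -74.2] [ 34.9 -74.2]
112 266 372 [-29.8 -65.6] [ 30.3 -65.6]
128 282 354 [-21.  -56.7] [ 20.4 -56.8]
144 307 330 [ -6.7 -47.6] [  6.7 -47.6]
160 307 330 [ -6.8 -38.3] [  6.8 -38.3]
176 307 329 [ -6.9 -28.6] [  6.3 -28.6]
192 308 329 [ -6.4 -18.7] [  6.4 -18.7]
208 308 329 [-6.5 -8.5] [ 6.5 -8.5]
224 308 329 [-6.6  2. ] [6.6 2. ]
240 309 329 [-6.  12.8] [ 6.7 12.8]
256 308 328 [-6.8 24. ] [ 6.1 24. ]
272 309 329 [-6.2 35.4] [ 6.9 35.4]
288 309 329 [-6.3 47.2] [ 7.  47.2]
304 309 329 [-6.4 59.4] [ 7.1 59.4]
320 309 328 [-6.5 71.9] [ 6.5 71.9]
```

View pics/w5.png

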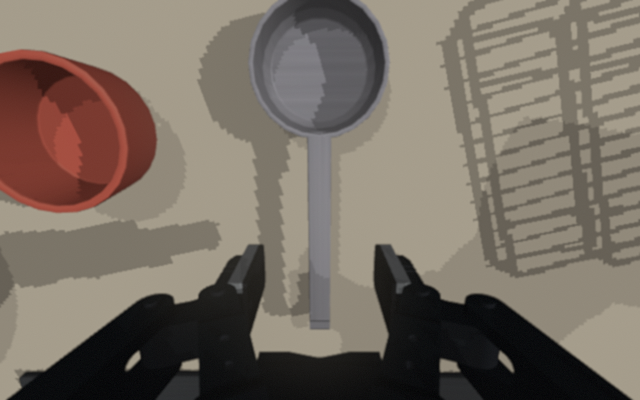

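The ladle lies level and aligned with the tool, clear of the racks and the ramekin. Its grip point is directly under the TCP, so I'll take it here with the hook free.

Request:
move_arm:
  rows:
    - [0.4, 25, 0, 0, 0, 0, 0]
    - [0.4, 25, 0, 0, 0, 0, 0]
    - [0.4, 14, 0, 0, 0, 0, 0]
    - [0.4, 6, 0, 0, 0, 0, 0]
    - [0.4, 0, 0, 0, 0, 0, 0]
    - [1, 0, 0, 0, 0, 0, 0]
    - [1, 0, 0, 0, 0, 0, 0]
    - [1, 0, 0, 0, 0, 0, 0]
    - [1, 0, 0, 0, 0, 0, 0]
    - [1, 0, 0, 0, 0, 0, 0]

```text
t: 12.85
tool_pos: [440.3, -87.1, 31.3]
tcp_rot: [0.23, 1.558, -0.23]
ft_force: [1.6, -1.1, 2.1]
gripper_width: 12.1
```

Request:
move_arm:
  rows:
    - [1, -5, 0, 0, 0, 0, 0]
    - [1, -15, 0, 0, 0, 0, 0]
    - [1, -25, 0, 0, 0, 0, 0]
    - [1, -35, 0, 0, 0, 0, 0]
    - [1, -40, 0, 0, 0, 0, 0]
    - [1, -40, 0, 0, 0, 0, 0]
    - [1, -40, 0, 0, 0, 0, 0]
    - [1, -20, 0, 0, 0, 0, 0]
    - [1, 0, 0, 0, 0, 0, 0]

```text
t: 13.98
tool_pos: [440.1, -86.9, 251.9]
tcp_rot: [0.23, 1.557, -0.23]
ft_force: [-0.1, -0.2, -2.6]
gripper_width: 11.9
```

Run:
```python
from h import *
np.set_printoptions(precision=3,suppress=True)
s=ctrl.state();print(s["tool_pos"],s["gripper_width"],s["ft_force"],s["moment"],s["joint_pos"])
T=R.from_rotvec(s["tcp_rot"]);W=cam("wrist");w=ctrl.get_image("wrist")
cv2.imwrite("pics/w6.png",w)
for k in ("ladle_grip","whisk","turner","utensil_rail"):
  for n in("wrist","scene","side"):
    for o in ctrl.look_for(n,k)[:1]:print(k,n,np.round(o["box"]),o["confidence"])
```

```text
[440.072 -86.881 251.885] 11.876682870822572 [-0.083 -0.241 -2.566] [-0.064 -0.126 -0.009] [-0.457  0.144  1.716  0.     1.28  -1.735]
ladle_grip wrist [207.   0. 431. 355.] 0.78
ladle_grip scene [339. 157. 383. 184.] 0.65
ladle_grip side [346. 305. 414. 364.] 0.95
whisk wrist [125.  76. 225. 169.] 0.22
whisk scene [337. 220. 346. 259.] 0.71
whisk side [270. 164. 278. 211.] 0.59
turner wrist [  0. 105.  93. 305.] 0.51
turner scene [250. 244. 271. 279.] 0.77
turner side [321. 131. 332. 179.] 0.62
utensil_rail wrist [127. 274. 487. 364.] 0.74
utensil_rail scene [231. 214. 369. 297.] 0.95
utensil_rail side [246. 116. 345. 236.] 0.92
```

Request:
move_arm:
  rows:
    - [1, 0, -5, 12, 0, 0, 0]
    - [1, 0, -5, 14, 0, 0, 0]
    - [1, 0, -5, 14, 0, -4.5, 0]
    - [1, 0, 0, 0, 0, -9, 0]
    - [1, 0, 0, 0, 0, -9, 0]
    - [1, 0, 0, 0, 0, -9, 0]
    - [1, 0, 0, 0, 0, -9, 0]
    - [1, 0, 0, 0, 0, -9, 0]
    - [1, 0, 0, 0, 0, -9, 0]
    - [1, 0, 0, 0, 0, -9, 0]
    - [1, 0, 0, 0, 0, -9, 0]
    - [1, 0, 0, 0, 0, -9, 0]

```text
t: 16.12
tool_pos: [472.1, -65.6, 373.6]
tcp_rot: [0.071, 0.357, -0.318]
ft_force: [0.7, 0.6, -0.8]
gripper_width: 12.0
```

Request:
move_arm:
  rows:
    - [1, 0, 0, 0, 0, -1.5, 0]
    - [1, 0, 0, 0, 0, 0, 0]
    - [1, 0, 0, 0, 0, 0, 0]

```text
t: 16.5
tool_pos: [470.7, -63.7, 377.8]
tcp_rot: [0.069, 0.347, -0.32]
ft_force: [-0.2, -0.1, -1.5]
gripper_width: 12.0
```

Run:
```python
from h import *
np.set_printoptions(precision=3,suppress=True)
s=ctrl.state();print(s["tool_pos"],s["gripper_width"],s["ft_force"],s["joint_pos"]);print(R.from_rotvec(s["tcp_rot"]).as_matrix())
w=ctrl.get_image("wrist");cv2.imwrite("pics/w7.png",w)
for k in ("ladle_grip","whisk","turner"):
  for o in ctrl.look_for("wrist",k)[:1]:print(k,np.round(o["box"]),o["confidence"])
c=cam("wrist");print(-c[2].T@c[3])
```

```text
[470.716 -63.71  377.775] 12.048142892385245 [-0.183 -0.092 -1.494] [-0.437 -0.298  2.191  1.284  0.113 -2.88 ]
[[ 0.891  0.32   0.323]
 [-0.297  0.947 -0.121]
 [-0.345  0.012  0.939]]
ladle_grip [206.   0. 431. 358.] 0.72
whisk [416.   4. 435. 132.] 0.81
turner [125.   0. 141. 137.] 0.89
[341.843 -19.554 353.042]
```

View pics/w7.png

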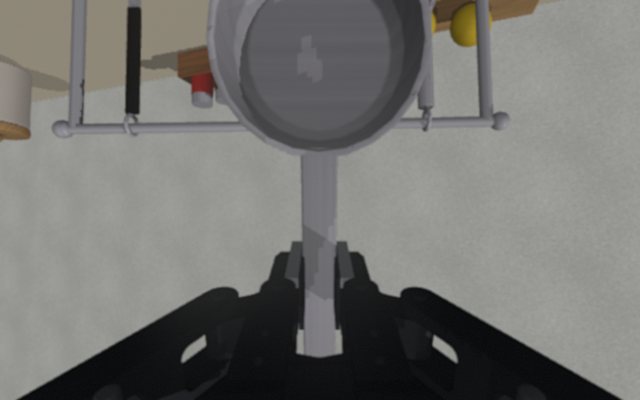

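Run:
```python
from h import *
from scipy.optimize import least_squares
np.set_printoptions(precision=3,suppress=True)
D=[([-0.223,.313,1.498],[525,0,253.3],[0,0,-1]),([-.438,.571,1.781],[500.8,-105.3,29.6],[.026,-.008,-1]),([-.457,.144,1.716],[440.1,-86.9,251.9],[0,0,-1]),([-.437,-.298,2.191],[470.7,-63.7,377.8],[.891,-.297,-.345])]
def wc(p,q):
    L1,L2,a,z0,L3,off=p; r=a+L1*np.sin(q[1])+L2*np.sin(q[1]+q[2]); z=z0+L1*np.cos(q[1])+L2*np.cos(q[1]+q[2])
    c,s=np.cos(q[0]),np.sin(q[0]); return np.array([r*c-off*s,r*s+off*c,z])
f=lambda p:np.concatenate([wc(p,q)+p[4]*np.array(t)-np.array(x) for q,x,t in D])
for g in ([400,400,0,300,200,116],[350,300,50,350,250,116]):
    o=least_squares(f,g);print(o.x,o.fun)
p=o.x
# targets: hang with pitch tau+0.05, grip offset g along handle from ladle_grip
r=np.array([.957,-.289,0]);rail=np.array([632,-161,255])
for tau in np.radians([30,35,40,45,50]):
  for lift in(0,55):
    a=tau+.05; t=np.array([r[0]*np.cos(a),r[1]*np.cos(a),-np.sin(a)])
    tcp=rail-14.5*r+[0,0,-70.5+lift]-3*t
    w=tcp-p[4]*t
    s=least_squares(lambda q:wc(p,q)-w,[-.3,.6,1.5]);q=s.x
    A=np.array([np.cos(q[0])*np.sin(q[1]+q[2]),np.sin(q[0])*np.sin(q[1]+q[2]),np.cos(q[1]+q[2])])
    print(np.degrees(tau),lift,q,abs(s.fun).max(),"forearm sum",q[1]+q[2],"q5",np.arccos(A@t),"pitch diff",np.pi/2+a-q[1]-q[2])
```

```text
[411.612 396.709  -6.941 182.751 222.625 116.494] [-6.624  1.899  4.062  4.675 -1.867 -2.497 -0.704  0.657  2.44   2.11
 -2.044 -4.005]
[411.612 396.709  -6.941 182.751 222.625 116.494] [-6.624  1.899  4.062  4.675 -1.867 -2.497 -0.704  0.657  2.44   2.11
 -2.044 -4.005]
29.999999999999996 0 [-0.492  0.353  1.94 ] 1.1368683772161603e-13 forearm sum 2.292415167925029 q5 0.217555181848101 pitch diff -0.14802006553183356
29.999999999999996 55 [-0.492  0.267  1.885] 1.7053025658242404e-13 forearm sum 2.152161840852859 q5 0.16811153466584328 pitch diff -0.007766738459663358
35.0 0 [-0.487  0.35   1.892] 1.1368683772161603e-13 forearm sum 2.2412062342502885 q5 0.15397707046535672 pitch diff -0.009544669257376404
35.0 55 [-0.487  0.271  1.833] 5.684341886080802e-14 forearm sum 2.1032610320168503 q5 0.20623224142256433 pitch diff 0.12840053297606158
40.0 0 [-0.482  0.353  1.839] 5.684341886080802e-14 forearm sum 2.192198741915726 q5 0.19403499068134067 pitch diff 0.12672928567690245
40.0 55 [-0.482  0.281  1.776] 1.1368683772161603e-13 forearm sum 2.056598822773905 q5 0.3041541418419187 pitch diff 0.2623292048187229
45.0 0 [-0.476  0.364  1.782] 5.684341886080802e-14 forearm sum 2.1454733355092213 q5 0.2955986870561432 pitch diff 0.2607211546831236
45.0 55 [-0.476  0.298  1.715] 5.684341886080802e-14 forearm sum 2.0121490812046052 q5 0.42010120291088976 pitch diff 0.39404540898773943
50.0 0 [-0.471  0.38   1.721] 1.4210854715202004e-14 forearm sum 2.101001945999923 q5 0.41369439647612427 pitch diff 0.3924590067921385
50.0 55 [-0.471  0.32   1.65 ] 1.1368683772161603e-13 forearm sum 1.9698075617527304 q5 0.5411798098825865 pitch diff 0.5236533910393308
```

The last turn drove joint 6 to its limit, because a horizontal tool is a poor wrist posture for this arm. The ladle is still firmly held and hasn't slipped. I'll go back, lay it down, and take the handle with the tool tilted about 45°, so the hang pose is easy to reach.

Run:
```python
from h import *
np.set_printoptions(precision=2,suppress=True)
s=ctrl.state();T=R.from_rotvec(s["tcp_rot"])
G=R.from_matrix(np.c_[[0,0,-1],[.289,.957,0],[.957,-.289,0]])
v=(T.inv()*G).as_rotvec(degrees=True);print(v,np.linalg.norm(v))
d=np.array([450,-90,260])-s["tool_pos"];print("shift in current tool",T.inv().apply(d),"shift in goal tool",G.inv().apply(d))
```

```text
[-2.05 69.93  0.55] 69.96627091728433
shift in current tool [  30.17  -33.09 -114.66] shift in goal tool [118.44 -31.31 -12.04]
```

Request:
move_arm:
  rows:
    - [1, 0, 0, 0, -0.13, 4.4, 0.03]
    - [1, 0, 0, 0, -0.25, 8.2, 0.06]
    - [1, 0, 0, 0, -0.25, 8.2, 0.06]
    - [1, 0, 0, 0, -0.25, 8.2, 0.06]
    - [1, 0, 0, 0, -0.25, 8.2, 0.06]
    - [1, 0, 0, 0, -0.25, 8.2, 0.06]
    - [1, 0, 0, 0, -0.25, 8.2, 0.06]
    - [1, 0, 0, 0, -0.25, 8.2, 0.06]
    - [1, 0, 0, 0, -0.25, 8.2, 0.06]
    - [1, 0, 0, 0, 0, 0, 0]

```text
t: 17.95
tool_pos: [478.5, -52.5, 381.7]
tcp_rot: [0.182, 1.373, -0.194]
ft_force: [0.1, -0.5, -2.3]
gripper_width: 12.0
```

Run:
```python
from h import *
np.set_printoptions(precision=2,suppress=True)
s=ctrl.state();T=R.from_rotvec(s["tcp_rot"]);print(s["tool_pos"],s["joint_pos"],s["ft_force"])
G=R.from_matrix(np.c_[[0,0,-1],[.289,.957,0],[.957,-.289,0]])
print((T.inv()*G).as_rotvec(degrees=True))
d=np.array([440,-87,40])-s["tool_pos"];print("shift",G.inv().apply(d))
```

```text
[478.54 -52.5  381.66] [-0.37  0.05  1.49  0.04  1.41 -1.7 ] [ 0.05 -0.48 -2.32]
[ 2.67 10.8  -1.15]
shift [341.66 -44.17 -26.92]
```

Request:
move_arm:
  rows:
    - [1, 0, 0, 0, 1.3, 5.4, -0.6]
    - [1, 0, 0, 0, 1.3, 5.4, -0.6]
    - [1, 30, -6, -4, 0, 0, 0]
    - [1, 40, -8, -4, 0, 0, 0]
    - [1, 45, -8, -4, 0, 0, 0]
    - [1, 45, -8, -4, 0, 0, 0]
    - [1, 45, -8, -5, 0, 0, 0]
    - [1, 45, -6, -5, 0, 0, 0]
    - [1, 40, 0, 0, 0, 0, 0]
    - [1, 35, 0, 0, 0, 0, 0]
    - [1, 14, 0, 0, 0, 0, 0]
    - [1, 0, 0, 0, 0, 0, 0]

```text
t: 19.45
tool_pos: [439.8, -87.0, 43.6]
tcp_rot: [0.228, 1.558, -0.23]
ft_force: [-0.4, -0.1, -1.2]
gripper_width: 12.3
```

Run:
```python
from h import *
np.set_printoptions(precision=2,suppress=True)
s=ctrl.state();T=R.from_rotvec(s["tcp_rot"]);print(s["tool_pos"],s["joint_pos"],s["ft_force"])
G=R.from_matrix(np.c_[[0,0,-1],[.289,.957,0],[.957,-.289,0]])
print((T.inv()*G).as_rotvec(degrees=True))
```

```text
[439.84 -86.95  43.6 ] [-0.46  0.45  1.94 -0.    0.74 -1.73] [-0.36 -0.1  -1.19]
[0.07 0.06 0.06]
```

Request:
move_arm:
  rows:
    - [1, 0, 0, -15, 0, 0, 0]
    - [1, 0, 0, -25, 0, 0, 0]
    - [1, 0, 0, -25, 0, 0, 0]
    - [1, 0, 0, -15, 0, 0, 0]
    - [1, 6, 0, 0, 0, 0, 0]
    - [1, 3, 0, 0, 0, 0, 0]
    - [1, 1.5, 0, 0, 0, 0, 0]
    - [1, 1, 0, 0, 0, 0, 0]
    - [1, 0, 0, 0, 0, 0, 0]

```text
t: 20.58
tool_pos: [363.5, -64.0, 31.9]
tcp_rot: [0.228, 1.558, -0.23]
ft_force: [0.5, -0.8, 0.1]
gripper_width: 11.6
```

Request:
move_arm:
  rows:
    - [0.8, 0.5, 0, 0, 0, 0, 0]
    - [0.75, 0, 0, 0, 0, 0, 0]
    - [0.5, 0, 0, 0, 0, 0, 0]
    - [0.4, 0, 0, 0, 0, 0, 0]
    - [0.4, -8, 0, 0, 0, 0, 0]
    - [0.4, -25, 0, 0, 0, 0, 0]
    - [0.4, -40, 0, 0, 0, 0, 0]
    - [0.4, -10, 0, 0, 0, 5, 0]
    - [0.4, 0, 0, 0, 0, 10, 0]
    - [0.4, 0, 0, 0, 0, 10, 0]
    - [0.4, 0, 0, 0, 0, 10, 0]
    - [0.4, 0, 0, 0, 0, 10, 0]

```text
t: 22.08
tool_pos: [363.7, -64.0, 115.2]
tcp_rot: [0.343, 2.34, -0.143]
ft_force: [0.2, 0.0, 0.3]
gripper_width: 51.2
```

Request:
move_arm:
  rows:
    - [0.4, 0, 0, 0, 0, 0, 0]
    - [0.4, 0, 0, 0, 0, 0, 0]

```text
t: 22.32
tool_pos: [363.2, -63.8, 114.8]
tcp_rot: [0.342, 2.332, -0.144]
ft_force: [0.2, 0.3, -0.2]
gripper_width: 50.9
```

Run:
```python
from h import *
np.set_printoptions(precision=2,suppress=True)
s=ctrl.state();T=R.from_rotvec(s["tcp_rot"]);print(s["tool_pos"],s["joint_pos"],s["ft_force"],s["gripper_width"]);print(T.as_matrix())
G=R.from_matrix(np.c_[[0,0,-1],[.289,.957,0],[.957,-.289,0]])*R.from_rotvec([0,np.pi/4,0])
print((T.inv()*G).as_rotvec(degrees=True))
W=cam("wrist");cv2.imwrite("pics/w8.png",ctrl.get_image("wrist"))
P=np.array([363.5,-64,30]);d=np.array([.957,-.289,0]);y=np.array([.289,.957,0])
for o in ctrl.outline_of("wrist","ladle_grip")[:1]:
    m=o["pixels"];print(o["confidence"],o["box"])
    for r in range(0,400,16):
        x=np.where(m[r])[0]
        if len(x):
            a,b=atz(W,(x.min(),r),30)-P,atz(W,(x.max(),r),30)-P
            print(r,x.min(),x.max(),"d",a@d,b@d,"y",a@y,b@y)
```

```text
[363.18 -63.76 114.81] [-0.43  0.58  1.69 -0.1   1.64 -1.68] [ 0.23  0.3  -0.17] 50.876160601419635
[[-0.67  0.29  0.68]
 [ 0.2   0.96 -0.2 ]
 [-0.71 -0.   -0.7 ]]
[0.02 0.21 0.1 ]
0.93 [598.1, 0.0, 639.6, 134.7]
0 599 630 d -341.29292534180763 -340.3687911382402 y 315.097232835765 348.6702113550143
16 599 636 d -312.11252866136505 -311.1674897038186 y 303.6343928412103 342.2513839681193
32 625 639 d -284.4185835708028 -284.10380542850913 y 319.2120725302192 333.25439037192825
48 630 639 d -259.10919161578926 -258.9388774839462 y 313.21904723359444 321.9417340142688
64 618 639 d -235.74065757578444 -235.41855026217902 y 291.60294731275235 311.34624784656404
80 603 639 d -213.8284247374902 -213.39117689931538 y 268.5288493613438 301.4017258283371
96 596 639 d -193.1316659862758 -192.7232268874751 y 253.93284820331132 292.0498887762022
112 598 639 d -173.59525106149084 -173.29665366556472 y 247.9764209382514 283.23923283757193
128 618 639 d -155.12159493938825 -155.0067081255591 y 257.43140666626147 274.9240729655989
```

View pics/w8.png

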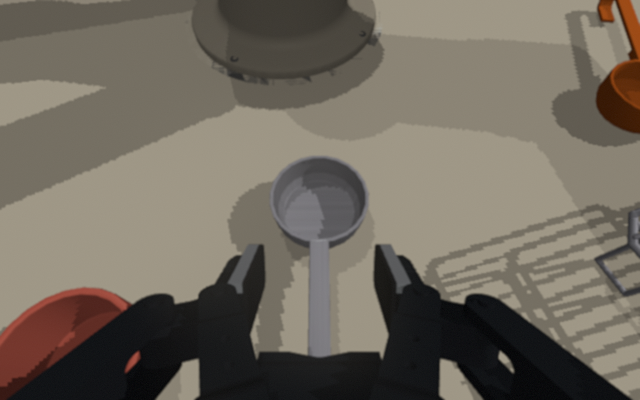

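The ladle lies as expected, with the bowl at px (320,200) and the handle centred between the fingers. I'll make the tilted descent and grasp it.

Request:
move_arm:
  rows:
    - [0.4, 15, 0, 16, 0, 0, 0]
    - [0.4, 16, 0, 17, 0, 0, 0]
    - [0.4, 14, 0, 15, 0, 0, 0]
    - [0.4, 7, 0, 9, 0, 0, 0]
    - [0.4, 4, 0, 4.5, 0, 0, 0]
    - [0.4, 0, 0, 0, 0, 0, 0]

```text
t: 23.18
tool_pos: [367.1, -65.1, 31.6]
tcp_rot: [0.343, 2.335, -0.144]
ft_force: [0.5, 0.4, -0.1]
gripper_width: 51.5
```

Request:
move_arm:
  rows:
    - [1, 0, 0, 0, 0, 0, 0]
    - [1, 0, 0, 0, 0, 0, 0]
    - [1, 0, 0, 0, 0, 0, 0]
    - [1, 0, 0, 0, 0, 0, 0]
    - [1, 0, 0, 0, 0, 0, 0]

```text
t: 23.8
tool_pos: [367.2, -65.2, 31.4]
tcp_rot: [0.343, 2.335, -0.144]
ft_force: [2.4, -0.2, 2.6]
gripper_width: 12.3
```

Request:
move_arm:
  rows:
    - [1, -4, 0, -4, 0, 0, 0]
    - [1, -10, 0, -10, 0, 0, 0]
    - [1, -14, 0, -14, 0, 0, 0]
    - [1, -25, 0, -7, 0, 0, 0]
    - [1, -27, 0, -7, 0, 0, 0]
    - [1, -27, 0, -7, 0, 0, 0]
    - [1, -27, 0, -7, 0, 0, 0]
    - [1, -27, 0, -7, 0, 0, 0]
    - [1, -27, 0, -7, 0, 0, 0]
    - [1, -27, 0, -8, 0, 0, 0]
    - [1, -25, 0, -7, 0, 0, 0]
    - [1, 0, 0, 0, 0, 0, 0]

```text
t: 25.3
tool_pos: [472.3, -96.5, 262.4]
tcp_rot: [0.342, 2.332, -0.144]
ft_force: [0.7, 1.1, -3.1]
gripper_width: 12.5
```

Request:
move_arm:
  rows:
    - [1, 0, 0, 0, 0, -4, 0]
    - [1, 0, 0, 0, 0, -8, 0]
    - [1, 0, 0, 0, 0, -8, 0]
    - [1, 0, 0, 0, 0, -8, 0]
    - [1, 0, 0, 0, 0, -8, 0]
    - [1, 0, 0, 0, 0, -8, 0]
    - [1, 0, 0, 0, 0, -8, 0]
    - [1, 0, 0, 0, 0, -8, 0]
    - [1, 0, 0, 0, 0, -8, 0]
    - [1, 0, 0, 0, 0, -8, 0]
    - [1, 0, 0, 0, 0, -8, 0]
    - [1, 0, 0, 0, 0, 0, 0]

```text
t: 26.8
tool_pos: [469.9, -95.3, 259.2]
tcp_rot: [0.131, 0.888, -0.272]
ft_force: [-0.2, 0.5, -1.8]
gripper_width: 12.6
```

```bash
cat > rel.py <<'E'
from h import *
np.set_printoptions(precision=2,suppress=True)
d=np.array([.957,-.289,0]);y=np.array([.289,.957,0])
G=R.from_matrix(np.c_[[0,0,-1],y,d])*R.from_rotvec([0,np.pi/4-np.pi/2+.05,0])
s=ctrl.state();T=R.from_rotvec(s["tcp_rot"]);print(s["t"],s["tool_pos"],s["joint_pos"],s["ft_force"],s["gripper_width"])
print("rot to goal",(T.inv()*G).as_rotvec(degrees=True))
E
python3 - <<'E'
from rel import *
for o in ctrl.look_for("wrist","ladle_grip")[:1]:pass
w=ctrl.get_image("wrist");b=ctrl.get_image("side")[90:250,220:380]
cv2.imwrite("pics/w9.png",np.hstack([cv2.resize(b,(400,400),interpolation=3),cv2.resize(w,(400,400))]))
for k in("turner","whisk","ladle_grip"):
    for o in ctrl.look_for("wrist",k)[:1]:print(k,np.round(o["box"]),o["confidence"])
E
```

```text
26.8 [469.91 -95.34 259.24] [-0.52 -0.08  2.07  0.29  0.5  -2.  ] [-0.17  0.54 -1.79] 12.640515080247484
rot to goal [ 0.04 -3.39 -0.04]
turner [127. 147. 220. 335.] 0.65
whisk [411. 159. 474. 312.] 0.57
ladle_grip [249.  68. 387. 356.] 0.57
```

View pics/w9.png

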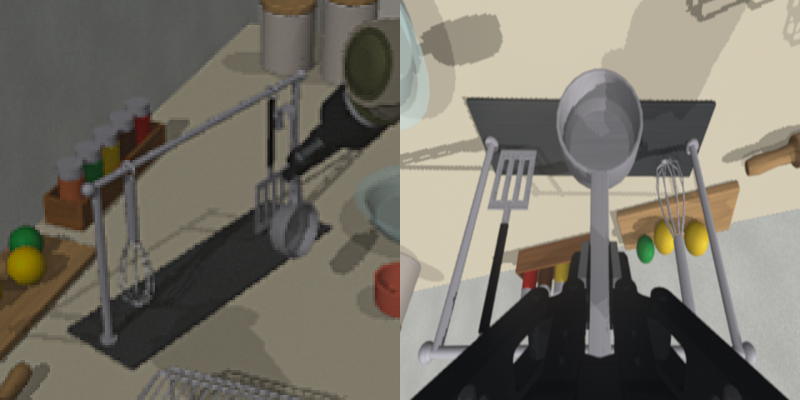

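The ladle hangs vertical in the gripper in front of the rail, with the turner to the left and the whisk to the right. In full wrist pixels the plate's near corners are at about (109,99) and (504,101), and the bar's end knobs at about (43,355) and (557,356). I'll measure the rail from these.

Run:
```python
from rel import *
W=cam("wrist");w=ctrl.get_image("wrist");cv2.imwrite("pics/w10.png",w)
print("cam",-W[2].T@W[3])
a,b=atz(W,(109,99),10),atz(W,(504,101),10);print("near corners",a,b,np.linalg.norm(a-b))
u=(b-a)/np.linalg.norm(b-a);n=np.array([u[1],-u[0],0]);print("u",u,"rail mid",(a+b)/2+65*n)
a,b=atz(W,(43,355),255),atz(W,(557,356),255);print("knobs",a,b,np.linalg.norm(a-b),(a+b)/2)
S,D=cam("scene"),cam("side")
M=(np.array([632,-161,255]))
for z,k in((255,"bar"),(10,"plate")):
    pass
# scene & side full-outline fit: plate corners via dark mask
for n,c in(("scene",S),("side",D)):
    im=ctrl.get_image(n)
    P=[M+sx*65*d+sy*225*y+[0,0,10-255] for sx,sy in((-1,-1),(-1,1),(1,1),(1,-1))]+[M-205*y,M+205*y]
    p=proj(c,P);print(n,p.round(0).tolist())
    x0,y0=p.min(0)-15;x1,y1=p.max(0)+15
    im=im.copy()
    z=cv2.resize(im[int(y0):int(y1),int(x0):int(x1)],None,fx=3,fy=3,interpolation=3)
    for q in p: cv2.circle(z,tuple(int(v) for v in ((q-[int(x0),int(y0)])*3)),4,(0,0,255),1)
    cv2.imwrite(f"pics/z_{n}.png",z);print(z.shape)
A,B=cv2.imread("pics/z_scene.png"),cv2.imread("pics/z_side.png")
H=max(A.shape[0],B.shape[0]);o=np.zeros((H,A.shape[1]+B.shape[1],3),np.uint8);o[:A.shape[0],:A.shape[1]]=A;o[:B.shape[0],A.shape[1]:]=B
cv2.imwrite("pics/z.png",o[:600,:800] if o.shape[1]<=800 else cv2.resize(o,(800,int(H*800/o.shape[1]))))
```

```text
27.1 [472.32 -96.47 261.28] [-0.51 -0.07  2.06  0.29  0.5  -2.  ] [-0.79  0.38 -1.26] 12.747497643145637
rot to goal [ 0.11 -3.17 -0.02]
cam [348.48 -59.17 310.22]
near corners [ 506.71 -349.93   10.  ] [635.37  70.93  10.  ] 440.09050954922486
u [0.29 0.96 0.  ] rail mid [ 633.2 -158.5   10. ]
knobs [ 586.93 -389.52  255.  ] [727.6   55.62 255.  ] 466.83661379612715 [ 657.27 -166.95  255.  ]
scene [[236.0, 266.0], [358.0, 233.0], [369.0, 264.0], [244.0, 299.0], [234.0, 249.0], [361.0, 215.0]]
(342, 495, 3)
side [[352.0, 180.0], [273.0, 236.0], [246.0, 221.0], [326.0, 169.0], [337.0, 121.0], [258.0, 164.0]]
(438, 408, 3)
```

View pics/z.png

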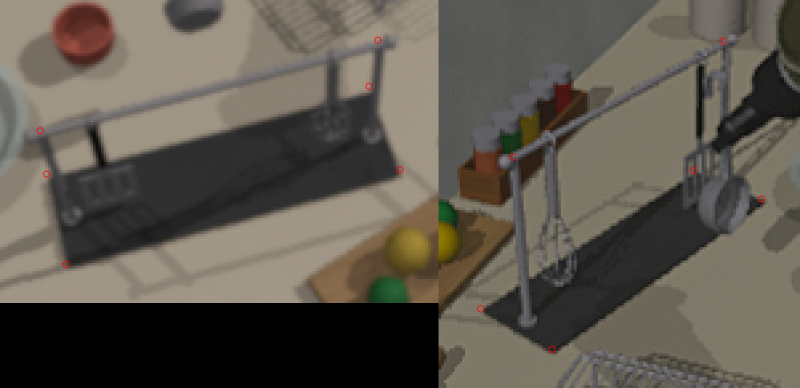

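Request:
move_arm:
  rows:
    - [1, 0, 0, 0, 0, -3.2, 0]
    - [1, 6, -1, 7, 0, 0, 0]
    - [1, 11, -2, 12, 0, 0, 0]
    - [1, 13, -2, 14, 0, 0, 0]
    - [1, 14, -2, 15, 0, 0, 0]
    - [1, 14, -2, 15, 0, 0, 0]
    - [1, 14, -2, 15, 0, 0, 0]
    - [1, 13, -2, 14, 0, 0, 0]
    - [1, 10, -1, 12, 0, 0, 0]
    - [1, 6, 0, 7, 0, 0, 0]
    - [1, 3, 0, 4, 0, 0, 0]
    - [1, 0, 0, 0, 0, 0, 0]

```text
t: 28.75
tool_pos: [612.7, -151.9, 254.3]
tcp_rot: [0.125, 0.848, -0.27]
ft_force: [-24.7, 7.3, -11.3]
gripper_width: 12.7
```

```bash
cat >> rel.py <<'E'
rail=np.array([632.5,-160,255])
def todo(lift):
    g=rail-17.7*d+[0,0,-66.3+lift]; e=g-s["tool_pos"]
    print("d,y,z err",e@d,e@y,e[2],"tool shift",G.inv().apply(e))
todo(60)
E
python3 - <<'E'
from rel import *
i=ctrl.get_image("side");cv2.imwrite("pics/s1.png",i)
c=cam("side");p=proj(c,[rail-150*y,rail,rail+150*y]);print(p)
b=i[85:215,255:385];o=cv2.resize(b,(600,600),interpolation=3);cv2.imwrite("pics/s1c.png",o)
E
```

```text
28.75 [ 612.71 -151.89  254.28] [-0.47  0.27  1.72  0.28  0.47 -1.96] [-24.74   7.34 -11.34] 12.676137946351085
rot to goal [ 0.11 -1.11 -0.26]
d,y,z err 3.5919323824581206 -2.0458821783828345 -5.578620727475993 tool shift [ 6.55 -2.05 -1.08]
[[327.86 125.74]
 [300.75 140.59]
 [269.93 157.54]]
```

View pics/s1c.png

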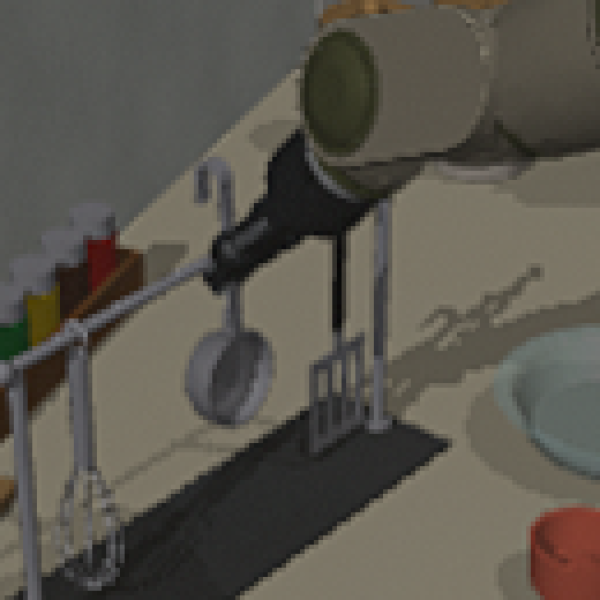

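The fingertips are touching the bar because I approached too high (about 25 N on the wrist sensor). I'll back off, go about 20 mm lower so the fingers pass under the bar and the hook tip over it, then come in again.

Request:
move_arm:
  rows:
    - [1, -8, 0, -9, 0, 0, 0]
    - [1, -13, 0, -14, 0, 0, 0]
    - [1, 0, 0, 0, 0, 0, 0]
    - [1, 7, -1, -6, 0, -1.1, 0]
    - [1, 8, -1, -7, 0, 0, 0]
    - [1, 0, 0, 0, 0, 0, 0]

```text
t: 29.55
tool_pos: [586.8, -147.7, 240.8]
tcp_rot: [0.119, 0.811, -0.276]
ft_force: [0.3, -0.2, -1.1]
gripper_width: 12.0
```

Run:
```python
from rel import *
todo(45)
c=cam("wrist")
o=ctrl.outline_of("wrist","ladle_grip")[0];m=o["pixels"];print(o["box"],o["confidence"])
for r in range(80,360,30):
    x=np.where(m[r])[0]
    if len(x):print(r,x.min(),x.max())
```

```text
29.55 [ 586.8  -147.68  240.79] [-0.49  0.22  1.83  0.39  0.37 -2.08] [ 0.33 -0.21 -1.12] 12.04033896657099
rot to goal [ 0.08  1.08 -0.02]
d,y,z err 29.611406158158424 1.4172098997398281 7.905611165991559 tool shift [14.01  1.42 27.27]
d,y,z err 29.611406158158424 1.4172098997398281 -7.094388834008441 tool shift [25.13  1.42 17.21]
[248.3, 69.9, 388.4, 354.7] 0.55
80 276 362
110 252 386
140 254 384
170 270 367
200 305 332
230 304 333
260 306 331
290 304 333
320 303 333
350 301 337
```

Request:
move_arm:
  rows:
    - [1, 5, 0, -5, 0, 1.1, 0]
    - [1, 3, 1, 4, 0, 0, 0]
    - [1, 5, 0, 6, 0, 0, 0]
    - [1, 5, 0, 6, 0, 0, 0]
    - [1, 4, 0, 4, 0, 0, 0]
    - [1, 2.5, 0, 2.5, 0, 0, 0]
    - [1, 0, 0, 0, 0, 0, 0]
    - [1, 0, 0, 0, 0, 0, 0]

```text
t: 30.6
tool_pos: [615.1, -155.1, 235.3]
tcp_rot: [0.121, 0.828, -0.275]
ft_force: [0.1, -0.3, -1.1]
gripper_width: 12.3
```

Run:
```python
from rel import *
todo(45);todo(10)
i=ctrl.get_image("side");b=i[105:185,265:345];cv2.imwrite("pics/s2c.png",cv2.resize(b,(560,560),interpolation=3))
```

```text
30.6 [ 615.12 -155.05  235.27] [-0.48  0.29  1.75  0.33  0.39 -2.01] [ 0.1  -0.3  -1.11] 12.260589328119464
rot to goal [ 0.1   0.08 -0.01]
d,y,z err 0.3710192965165128 0.28491047985163764 13.427206095640287 tool shift [-9.71  0.29  9.28]
d,y,z err 0.3710192965165128 0.28491047985163764 -1.5727939043597132 tool shift [ 1.42  0.29 -0.78]
d,y,z err 0.3710192965165128 0.28491047985163764 -36.57279390435971 tool shift [ 27.37   0.29 -24.26]
```

View pics/s2c.png

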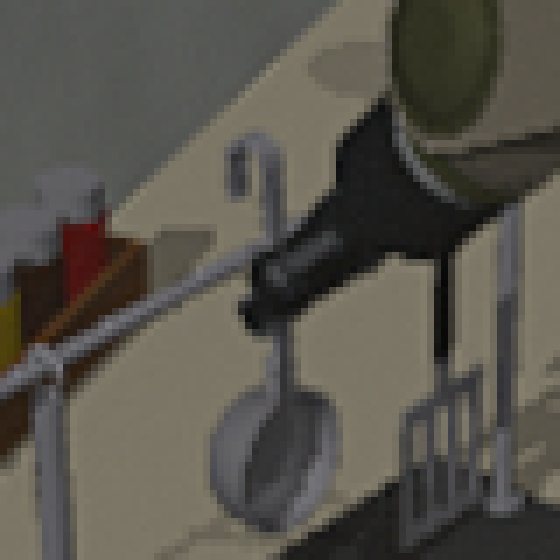

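The hook straddles the bar from above and nothing is touching. I'll lower it slowly.

Request:
move_arm:
  rows:
    - [1, 3, 0, -2.6, 0, 0, 0]
    - [1, 4, 0, -3.5, 0, 0, 0]
    - [1, 4, 0, -3.5, 0, 0, 0]
    - [1, 4, 0, -3.6, 0, 0, 0]
    - [1, 3, 0, -2.7, 0, 0, 0]
    - [1, 0, 0, 0, 0, 0, 0]

```text
t: 31.4
tool_pos: [615.5, -155.2, 210.9]
tcp_rot: [0.121, 0.829, -0.275]
ft_force: [0.0, 0.1, -2.3]
gripper_width: 12.4
```

```bash
python3 -c "
from rel import *
todo(0)"
```

```text
31.4 [ 615.47 -155.19  210.91] [-0.48  0.32  1.77  0.38  0.34 -2.07] [ 0.04  0.14 -2.3 ] 12.434582166856327
rot to goal [ 0.09  0.05 -0.01]
d,y,z err 0.0019376566827961628 0.31822199352638175 37.791207916481 tool shift [-28.02   0.32  25.35]
d,y,z err 0.0019376566827961628 0.31822199352638175 -22.208792083519 tool shift [ 16.47   0.32 -14.9 ]
```

Request:
move_arm:
  rows:
    - [1, 3, 0, -2.7, 0, 0, 0]
    - [1, 3.5, 0, -3.2, 0, 0, 0]
    - [1, 3, 0, -2.7, 0, 0, 0]
    - [1, 2.2, 0, -2, 0, 0, 0]
    - [1, 1.5, 0, -1.3, 0, 0, 0]
    - [1, 0, 0, 0, 0, 0, 0]

```text
t: 32.15
tool_pos: [615.6, -155.3, 193.4]
tcp_rot: [0.121, 0.828, -0.275]
ft_force: [0.4, -0.1, -1.0]
gripper_width: 12.3
```

```bash
python3 -c "
from rel import *
todo(0)"
```

```text
32.15 [ 615.59 -155.27  193.44] [-0.48  0.35  1.79  0.43  0.3  -2.13] [ 0.42 -0.07 -1.  ] 12.278776812080087
rot to goal [ 0.09  0.08 -0.01]
d,y,z err -0.136735026722794 0.35841325550394293 55.26196269725415 tool shift [-41.07   0.36  36.97]
d,y,z err -0.136735026722794 0.35841325550394293 -4.738037302745852 tool shift [ 3.42  0.36 -3.28]
```

Now 1 mm steps until contact.

Request:
move_arm:
  rows:
    - [1, 0.75, 0, -0.67, 0, 0, 0]
    - [1, 0.75, 0, -0.67, 0, 0, 0]
    - [1, 0.75, 0, -0.67, 0, 0, 0]
    - [1, 0, 0, 0, 0, 0, 0]

```text
t: 32.65
tool_pos: [615.6, -155.2, 190.4]
tcp_rot: [0.121, 0.828, -0.275]
ft_force: [-0.5, -0.2, -1.8]
gripper_width: 12.3
```

Request:
move_arm:
  rows:
    - [1, 0.75, 0, -0.67, 0, 0, 0]
    - [1, 0, 0, 0, 0, 0, 0]

```text
t: 32.9
tool_pos: [615.6, -155.2, 189.4]
tcp_rot: [0.121, 0.828, -0.275]
ft_force: [-0.0, 0.4, -2.0]
gripper_width: 12.6
```

Request:
move_arm:
  rows:
    - [1, 0.75, 0, -0.67, 0, 0, 0]
    - [1, 0, 0, 0, 0, 0, 0]

```text
t: 33.15
tool_pos: [615.6, -155.3, 188.4]
tcp_rot: [0.121, 0.828, -0.275]
ft_force: [-0.7, 0.5, -2.0]
gripper_width: 12.3
```

Request:
move_arm:
  rows:
    - [1, 0.75, 0, -0.67, 0, 0, 0]
    - [1, 0, 0, 0, 0, 0, 0]

```text
t: 33.4
tool_pos: [615.6, -155.3, 187.4]
tcp_rot: [0.121, 0.828, -0.275]
ft_force: [-0.1, -0.0, -2.8]
gripper_width: 12.3
```

Request:
move_arm:
  rows:
    - [1, 0.75, 0, -0.67, 0, 0, 0]
    - [1, 0, 0, 0, 0, 0, 0]

```text
t: 33.65
tool_pos: [615.6, -155.3, 186.4]
tcp_rot: [0.121, 0.828, -0.275]
ft_force: [0.3, 0.3, -1.4]
gripper_width: 12.4
```

Request:
move_arm:
  rows:
    - [1, 0.75, 0, -0.67, 0, 0, 0]
    - [1, 0, 0, 0, 0, 0, 0]

```text
t: 33.9
tool_pos: [615.6, -155.3, 185.4]
tcp_rot: [0.121, 0.828, -0.275]
ft_force: [-0.7, 0.9, -1.2]
gripper_width: 12.8
```

Request:
move_arm:
  rows:
    - [1, 0.75, 0, -0.67, 0, 0, 0]
    - [1, 0, 0, 0, 0, 0, 0]

```text
t: 34.15
tool_pos: [615.7, -155.3, 184.6]
tcp_rot: [0.121, 0.828, -0.275]
ft_force: [-0.2, 0.2, 0.0]
gripper_width: 12.0
```

Request:
move_arm:
  rows:
    - [1, 0.75, 0, -0.67, 0, 0, 0]
    - [1, 0, 0, 0, 0, 0, 0]

```text
t: 34.4
tool_pos: [616.1, -155.6, 184.4]
tcp_rot: [0.12, 0.826, -0.276]
ft_force: [-1.2, 0.1, 4.0]
gripper_width: 12.5
```

Run:
```python
from rel import *
F=[];M=[]
for k in range(4):
    ctrl.get_image("wrist");q=ctrl.state();F.append(q["ft_force"]);M.append(q["moment"])
print(np.mean(F,0),np.mean(M,0))
i=ctrl.get_image("side");cv2.imwrite("pics/s3.png",i)
for o in ctrl.outline_of("side","ladle_grip")[:3]:print(np.round(o["box"]),o["confidence"])
```

```text
34.4 [ 616.1  -155.56  184.37] [-0.48  0.36  1.8   0.47  0.28 -2.16] [-1.21  0.11  3.98] 12.51874570916065
rot to goal [0.1  0.21 0.02]
d,y,z err -0.7146096926311288 0.48862241226132036 64.32511497488179 tool shift [-48.18   0.49  42.62]
[-0.47  0.42  5.51] [-0.01 -0.22  0.04]
[295. 138. 314. 196.] 0.97
[346. 306. 412. 368.] 0.97
```

The hook is seated: the contact force rises at z = 184.5 and the weight is on the bar. I'll ease off slightly, then open gently.

Request:
move_arm:
  rows:
    - [1, -0.3, 0, 0.27, 0, 0, 0]
    - [1, 0, 0, 0, 0, 0, 0]
    - [0.84, 0, 0, 0, 0, 0, 0]
    - [0.82, 0, 0, 0, 0, 0, 0]
    - [0.8, 0, 0, 0, 0, 0, 0]
    - [0.78, 0, 0, 0, 0, 0, 0]
    - [0.75, 0, 0, 0, 0, 0, 0]
    - [0.7, 0, 0, 0, 0, 0, 0]
    - [0.65, 0, 0, 0, 0, 0, 0]
    - [0.6, 0, 0, 0, 0, 0, 0]
    - [0.6, 0, 0, 0, 0, 0, 0]
    - [0.6, 0, 0, 0, 0, 0, 0]

```text
t: 36.2
tool_pos: [615.7, -155.3, 183.9]
tcp_rot: [0.121, 0.828, -0.275]
ft_force: [1.3, -0.4, -0.7]
gripper_width: 34.2
```

Run:
```python
from rel import *
for k in range(3):
    ctrl.get_image("side")
    o=ctrl.outline_of("side","ladle_grip")[0];print(np.round(o["box"],1),o["confidence"])
    ctrl.get_image("wrist")
    for o in ctrl.outline_of("wrist","ladle_grip")[:1]:
        m=o["pixels"];print(np.round(o["box"],1),o["confidence"],[(r,np.where(m[r])[0].min(),np.where(m[r])[0].max()) for r in(130,220,320) if m[r].any()])
print(ctrl.state()["ft_force"])
```

```text
36.2 [ 615.69 -155.29  183.91] [-0.48  0.36  1.8   0.47  0.28 -2.16] [ 1.29 -0.44 -0.67] 34.194084404297286
rot to goal [ 0.1   0.09 -0.01]
d,y,z err -0.23902371029403977 0.34854613667805745 64.7894849254429 tool shift [-48.21   0.35  43.29]
[345.8 301.4 415.1 365.9] 0.98
[247.4  65.6 394.3 356.3] 0.61 [(130, np.int64(250), np.int64(388)), (220, np.int64(305), np.int64(333)), (320, np.int64(301), np.int64(336))]
[294.1 136.5 314.2 195.9] 0.83
[248.   66.3 391.9 352.9] 0.88 [(130, np.int64(251), np.int64(388)), (220, np.int64(305), np.int64(333)), (320, np.int64(301), np.int64(336))]
[343.4 302.4 413.2 367.9] 0.62
[248.4  64.8 388.7 356.5] 0.81 [(130, np.int64(250), np.int64(387)), (220, np.int64(304), np.int64(334)), (320, np.int64(300), np.int64(336))]
[ 0.01 -0.49  0.03]
```

Request:
move_arm:
  rows:
    - [0.6, -3, 0, 0, 0, 0, 0]
    - [0.6, -5, 0, 0, 0, 0, 0]
    - [0.6, -8, 0, 0, 0, 0, 0]
    - [0.6, -12, 0, 0, 0, 0, 0]
    - [0.6, -15, 0, 0, 0, 0, 0]
    - [0.6, -20, 0, 0, 0, 0, 0]
    - [0.6, -25, 0, 0, 0, 0, 0]
    - [0.6, -25, 0, 0, 0, 0, 0]
    - [0.6, -20, 0, 0, 0, 0, 0]
    - [0.6, -10, 0, 0, 0, 0, 0]
    - [0.6, 0, 0, 0, 0, 0, 0]
    - [0.6, 0, 0, 0, 0, 0, 0]

```text
t: 38.3
tool_pos: [523.7, -127.6, 289.2]
tcp_rot: [0.121, 0.829, -0.275]
ft_force: [0.0, 0.9, 0.2]
gripper_width: 34.0
```

Run:
```python
from rel import *
W=cam("wrist");prev=None
for k in range(3):
    w=ctrl.get_image("wrist")
    for n in("ladle_grip","turner","whisk"):
        for o in ctrl.outline_of("wrist",n)[:1]:
            m=o["pixels"];v,u=np.where(m);print(n,np.round(o["box"]),round(o["confidence"],2),u.mean().round(1),v.mean().round(1))
    if prev is not None:print("diff px",(cv2.absdiff(w,prev).max(2)>40).sum())
    prev=w
for n in("side","scene"):
    i=ctrl.get_image(n);c=cam(n);print(n,"expected hook",proj(c,[rail,rail-205*d*0+[0,0,-205]]).round(0).tolist())
    for k in("ladle_grip","turner","whisk","upper_rack","lower_rack","ramekin"):
        print(k,[(np.round(o["box"]).tolist(),round(o["confidence"],2)) for o in ctrl.look_for(n,k)[:2]])
```

```text
38.3 [ 523.7  -127.58  289.24] [-0.53  0.02  1.92  0.32  0.51 -2.03] [0.05 0.87 0.21] 33.98096474070376
rot to goal [ 0.09  0.04 -0.01]
d,y,z err 95.79831966775028 0.4176903514399477 -40.53779429900686 tool shift [94.35  0.42 43.87]
ladle_grip [278.  83. 360. 296.] 0.86 318.6 156.2
turner [114.  80. 218. 296.] 0.84 163.8 156.5
whisk [435.  86. 522. 300.] 0.74 483.8 198.7
ladle_grip [281.  82. 361. 297.] 0.6 318.5 156.5
turner [115.  79. 217. 298.] 0.97 163.9 156.8
whisk [114.  75. 219. 297.] 0.63 163.6 156.8
diff px 0
ladle_grip [279.  82. 360. 299.] 0.95 318.5 156.2
turner [116.  79. 217. 297.] 0.79 164.2 157.1
whisk [435.  88. 523. 300.] 0.96 483.1 195.2
diff px 20
side expected hook [[301.0, 141.0], [302.0, 190.0]]
ladle_grip [([296.0, 137.0, 312.0, 194.0], 0.83), ([347.0, 306.0, 413.0, 364.0], 0.81)]
turner []
whisk [([274.0, 162.0, 277.0, 190.0], 0.54)]
upper_rack [([260.0, 239.0, 344.0, 301.0], 0.62)]
lower_rack [([258.0, 254.0, 343.0, 318.0], 0.79)]
ramekin [([370.0, 196.0, 394.0, 217.0], 0.61)]
scene expected hook [[299.0, 232.0], [303.0, 260.0]]
ladle_grip [([290.0, 234.0, 311.0, 262.0], 0.8), ([162.0, 220.0, 229.0, 276.0], 0.38)]
turner [([250.0, 249.0, 271.0, 276.0], 0.54)]
whisk [([343.0, 221.0, 344.0, 239.0], 0.65)]
upper_rack [([341.0, 137.0, 400.0, 192.0], 0.88)]
lower_rack [([336.0, 150.0, 405.0, 202.0], 0.73)]
ramekin [([240.0, 204.0, 262.0, 224.0], 0.8)]
```

Run:
```python
from h import *
# scene edges of rack region: before vs now
for n,(x0,y0,x1,y1) in(("side",(250,232,350,322)),):
    a=cv2.imread(f"pics/{n}0.png")[y0:y1,x0:x1];b=ctrl.get_image(n)[y0:y1,x0:x1]
    f=lambda i:np.float32(cv2.Laplacian(cv2.cvtColor(i,6),cv2.CV_32F))
    print(n,cv2.phaseCorrelate(f(a),f(b),cv2.createHanningWindow((x1-x0,y1-y0),cv2.CV_32F)))
```

```text
side ((0.16355740813555286, -0.1271665445735124), 0.46507124349806045)
```

Racks unmoved (under 0.2 px), and the ladle is hanging still. I'll hand it in.

```bash
python3 -c "
from cell import ctrl
print(ctrl.sign_off(), ctrl.state()['t'])"
```

```text
the job is handed in; nothing more can be done
the job is handed in; nothing more can be done
```

The ladle is hanging on the rail about half-way between the turner and the whisk, and I have handed the job in at about 40 s. I drew it out by the hook end, laid it flat clear of the racks, took it again lower down the handle, hooked it over the bar and let its weight down in 1 mm steps.

**Last checks:**
- **Ladle:** it hung still in repeated wrist pictures and sat about 4 px from the exact middle between the turner and the whisk. The side and scene views place it where expected.
- **Racks:** they did not shift, by under 0.2 px in the side view.
- **Ramekin, turner and whisk:** the detectors found them in the final pictures. The turner and whisk stayed steady in the wrist pictures. One "whisk" report landed on the turner, and the side view missed the turner.
- **Pie dish, scale and reamer:** I did not measure these again at the end.

**What did not go to plan:**
- **Extra lay-down:** the first regrasp ran a wrist joint to its limit, so I laid the ladle down once more. I then took it with the gripper tilted 45°.
- **Touch on the bar:** on the first approach to the rail the fingertips touched the fixed bar (about 25 N at the end of the move). I backed off and came in about 20 mm lower.
- **Seating height:** the hook met the bar about 4 mm lower than I had calculated. I could not take another close picture of it because the viewing limit was used up.

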